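# Pack out a holding jig and lock the blank with its cam lever

## Task

Clamp the wooden blank in the holding jig. One packer is already in the gap in front of it: with the cam lever still open, add packers from the rack beside it, upright and right down on the base, until no further one will go in, then swing the cam lever over until the cam bites and holds pack and blank tight against the fence. Spare packers stay in the rack, and the other things on the bench stay where they are.

Things in the scene. Friction and masses are not known exactly. Their poses are not given: they have to be found in the camera images.
- jig: holding jig, fixed: plywood base 280 x 180 x 18 mm; origin under its centre; +x points to the fence, a 25 mm bar across the far end, inner face at x = +115 mm, top 63 mm high. Packers stand on the base (18 mm up), along jig y, between blank and cheeks and between two low side rails (14 mm high, 150 mm apart: 5 mm to spare at each end of a packer)
- cam_block: cam block, bolted to the jig base at a place that differs from job to job; origin on the base board's top (18 mm over the bench), on the cam's pivot axis; axes parallel to the jig's. Carries two upright cheeks (42 mm high, 56 to 73 mm either side of the middle) and between them the wooden cam with its lever
- cheek_face (a point): middle of the plane of the two cheeks' faces that look at the blank, 21 mm above the base board; 52 mm from the pivot along jig x. The gap to be packed runs from this plane to the near face of the blank (once the blank is against the fence)
- cam_pivot (a point): a point on the vertical pivot axis of the cam lever, at the height of point lever_handle
- lever_handle (a point): centre of the upright turned handle (25 mm diameter, 53 mm high) on the end of the cam lever, 120 mm from the pivot; 76 mm above the bench, handle top about 104 mm
- cam_lever (a joint): angle of the cam lever: 0 = open, lever pointing to jig +y, cam 2 mm behind the cheek plane; grows anticlockwise from above as the handle swings towards jig -x, stop at 1.25. The cam is an eccentric disc, radius 50 mm: at angle a it stands 22*sin(a) - 2 mm beyond the cheek plane, so it takes up at most about 18 mm of leftover gap. Stiff hinge (0.25 N m); stays where left
- blank_mid (a point): centre of the loose squared wooden blank, 60 (jig x) x 120 (jig y) x 42 mm, crossed pencil lines on top, standing on the jig base against the fence or within 1 mm of it
- rack: fixed wooden dowel rack for the packers, base 176 x 140 x 12 mm, origin at the centre of its underside (13 mm above the bench); its four slots run along its x axis and lie at y = -42, -14, 14, 42 mm (the last starts empty). The dowels between the slots end 51 mm above the origin, below the packers' tops
- packer1_mid (a point): centre of a loose plywood packer which starts in the gap, within 1 mm of the blank: plate 140 (its x) x 15 (its y) x 50 mm on its long edge, with a 26 mm wide tab on top, 80 mm high in all; this point is 40 mm over the lower edge. The tab is 54 mm towards its -x end; the four tabs are stepped and keep clear of one another if all packers face the same way. Edges rounded 3 mm
- packer1_tab (a point): grip centre of that packer's tab, 65 mm over the lower edge; grip it across the 15 mm thickness; the tab's top is 15 mm higher and the plate's shoulder 15 mm lower
- packer2_mid (a point): centre of a loose plywood packer which starts in the rack: plate 140 (its x) x 15 (its y) x 50 mm on its long edge, with a 26 mm wide tab on top, 80 mm high in all; this point is 40 mm over the lower edge. The tab is 18 mm towards its -x end; the four tabs are stepped and keep clear of one another if all packers face the same way. Edges rounded 3 mm
- packer2_tab (a point): grip centre of that packer's tab, 65 mm over the lower edge; grip it across the 15 mm thickness; the tab's top is 15 mm higher and the plate's shoulder 15 mm lower
- packer3_mid (a point): centre of a loose plywood packer which starts in the rack: plate 140 (its x) x 15 (its y) x 50 mm on its long edge, with a 26 mm wide tab on top, 80 mm high in all; this point is 40 mm over the lower edge. The tab is 18 mm towards its +x end; the four tabs are stepped and keep clear of one another if all packers face the same way. Edges rounded 3 mm
- packer3_tab (a point): grip centre of that packer's tab, 65 mm over the lower edge; grip it across the 15 mm thickness; the tab's top is 15 mm higher and the plate's shoulder 15 mm lower
- packer4_mid (a point): centre of a loose plywood packer which starts in the rack: plate 140 (its x) x 15 (its y) x 50 mm on its long edge, with a 26 mm wide tab on top, 80 mm high in all; this point is 40 mm over the lower edge. The tab is 54 mm towards its +x end; the four tabs are stepped and keep clear of one another if all packers face the same way. Edges rounded 3 mm
- packer4_tab (a point): grip centre of that packer's tab, 65 mm over the lower edge; grip it across the 15 mm thickness; the tab's top is 15 mm higher and the plate's shoulder 15 mm lower
- bud_vase: turned dark wood bud vase, 60 x 60 x 116 mm, standing among the work between rack and jig; origin under its foot; a bystander
- sanding_block: sanding block, 123 x 102 x 31 mm, near the front edge of the bench; origin at its underside; a bystander
- caliper: curved caliper lying flat at the front right, 101 x 99 x 9 mm; origin at its underside; a bystander

How it is judged:
By the outcome, as a careful person would: the job done as asked, in the order asked, and still so for the second after the job is handed in, with the robot touching nothing.
It also fails if it takes over 67 s, if anything falls off the work surface, if the arm or the gripper's body presses on something with over 40 N, if the wrist force passes 120 N, or if a joint passes its speed limit or range.

## Robot

A 6-joint arm with a two-finger parallel gripper is mounted at the origin on a cart in front of the work surface, level with it; the furniture and walls round the work are solid. World frame = base frame: x ahead of the robot, y to its left, z up, the work surface at z = 0. Lengths are in m, angles in rad, forces in N, time in s.
With the tool pointing down it reaches from about 0.35 to 0.975 m from the base axis. Payload 4.9 kg.
Tool frame: the origin (TCP) lies on the centre line of the jaws, within the pads' length; the fingertips stand 14 mm ahead of it and the grasp point (between the pads) lies 5 mm behind it (manip.nose_length is the distance from the TCP to the fingertips, in m); z points along the fingers, y is the line along which they close (so a half turn about z gives the same grasp; the last joint's range is limited). The gripper opens to 85 mm and grips with 20 to 120 N. Pads are 22 mm wide; open, the fingers measure 114 mm over their backs; the gripper's body (76 mm by 85 mm) begins 54 mm behind the grasp point. The pads swing forward as they close: fully open they stand 13 mm farther back than shut.
Start: joints at [-1.46, 0.053, 1.613, -0, 1.476, -0.119], TCP at [0.142, -0.609, 0.245] pointing down, gripper open.
Joint ranges: [-3.01, 3.01], [-1.01, 2.22], [0.06, 2.58], [-1.02, 4.17], [0.09, 2.62], [-3.14, 3.14]. Speed limits (rad/s): [2.57, 2.57, 3.14, 3.14, 3.14, 3.14].

## Interface

Orientations are given as a unit quaternion [w, x, y, z].
In Python, from plant import manip, imaging gives the robot as it stands.
- The arm moves only by the tool play_rows, never from a script. Its argument "commands" is a list of rows, each a list of 6 numbers: the shift along the tool's x, y, z in mm, then the turn, a rotation vector about the tool's x, y, z in degrees. A call has 1 to 5 rows; each row shifts and turns the commanded pose from where the row before left it, along the tool's axes as they then stand; what a row does not reach is not made up. A row lasts 1/12 s, in which the tool goes at most 41.7 mm and 7.16 degrees, less where a joint would pass 70% of its speed; a pose out of reach is approached as far as the arm can. A call is refused whole if a number of a shift passes 41.7 or a number of a turn 7.16, either way. A call with a gripper value outside its range is refused whole. "hand" is the finger opening in mm, from 0 to 85.4, set as the call begins (left out, the last holds). The fingers move at their own pace and stop on an object; the grip force is fixed at half the most. Time passes only in rows, so rows that do not move let the fingers close. It gives the time, the measured TCP pose, the force, the opening and the grip force at its end, in the units of the state.
- manip.state(): the state, without advancing time (a new reading comes with each control period).
- imaging.grab_frame(name): name is "scene" or "top"; returns a dict with "image" (384x512x3 uint8, red, green, blue), "fx", "fy", "cx", "cy" (pixels), "R" (3x3) and "t" (3): a world point X has camera coordinates R X + t. Camera axes: x right, y down, z forward; pixel columns grow to the right and rows downward; lengths in m; the calibration is good to about 2 mm. A picture is of the moment at which its call begins. There is no depth.
- manip.job_done(): hands the job in; it is judged then, once.
The state is a dict: "time": time; "joint_pos": joint angles; "joint_vel": joint speeds; "joint_efforts": joint torques, N m; "tool_pos": TCP position; "tool_rot": TCP orientation; "contact_force": force on the tool from outside, world axes, zero at the start; "ft_torque": the same for the moment, N m; "gripper_width": opening from 0.0 (shut) to 1.0 (fully open); "grasp_force": force on a finger pad.
Only numpy, scipy, OpenCV 4.12 (cv2) and the standard library are available. Lean on these libraries where they do the work, as an engineer would, in place of code of your own. Each camera call takes 0.05 s, during which the arm holds its last target. There are 200 camera calls.

## Working session

There is one attempt and no reset: what is moved stays moved. The work goes in short steps, Python scripts to look and compute and a tool call to move; the robot and the scene stay as the last step left them, time stands still between calls to the robot, and variables do not carry over. Pictures are saved under pics/ and viewed, at most 10 in all, crops included, and the job is handed in when it is done.

Besides the shell and the picture viewer there is one more tool, called after "Call:" as name(argument=value, ...), one argument or row to a line, values as JSON. play_rows: Moves the arm, as the interface text tells. Its arguments: {"type":"object","properties":{"commands":{"type":"array","items":{"type":"array","items":{"type":"number"}}},"hand":{"type":"number"}},"required":["commands"]}

```bash
ls; mkdir -p pics; python3 - <<'E'
from plant import manip, imaging
import cv2
print(manip.state(), manip.nose_length)
for n in("scene","top"):
    f=imaging.grab_frame(n); cv2.imwrite(f"pics/{n}0.png",cv2.resize(f["image"][:,:,::-1],(800,600),interpolation=cv2.INTER_CUBIC))
    print(n,f["fx"],f["fy"],f["cx"],f["cy"],f["R"],f["t"])
E
```

```text
pics
{'time': 0.0, 'joint_pos': array([-1.45998400e+00,  5.33229888e-02,  1.61429699e+00,  3.69194844e-06,
        1.47596708e+00, -1.19030695e-01]), 'joint_vel': array([-0.00129386, -0.0006759 ,  0.00107451, -0.00179927, -0.00040304,
       -0.00073154]), 'joint_efforts': array([ 7.23833764e-04, -3.93682694e+01, -3.70170772e+01, -5.08191386e-05,
        6.98800446e-03, -5.40031678e-06]), 'tool_pos': array([ 0.14230772, -0.60798026,  0.24408219]), 'tool_rot': array([-9.97183881e-04,  9.93403314e-01,  1.14668483e-01,  5.93515750e-06]), 'contact_force': array([-0.02342066, -0.1500627 ,  0.53234276]), 'ft_torque': array([ 0.00512404,  0.0333116 , -0.03491281]), 'grasp_force': 0.0, 'gripper_width': 0.998703227550565} 0.014
scene 396.56968878415626 396.56968878415626 254.97664815161437 183.21853837532746 [[-0.7444462  -0.66761209  0.009693  ]
 [-0.30657751  0.32889232 -0.89321894]
 [ 0.59313581 -0.6679251  -0.44951749]] [0.37629067 0.22617764 0.91043361]
top 490.1124107115279 490.1124107115279 259.6042873933375 192.31041339445989 [[-0.00569585 -0.99970581  0.0235765 ]
 [-0.99830157  0.0043177  -0.05809762]
 [ 0.05797874 -0.02386737 -0.99803247]] [1.14807833e-03 5.21734103e-01 1.30709451e+00]
```

View pics/scene0.png

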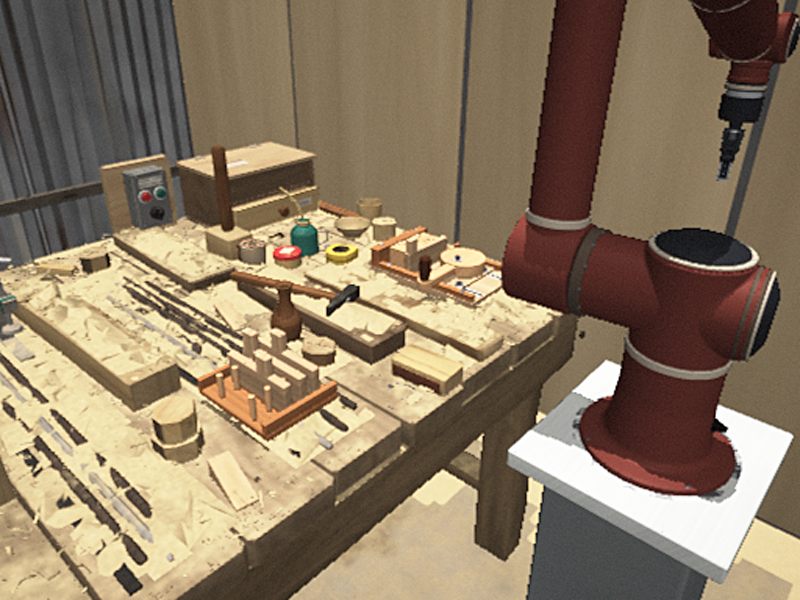

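View pics/top0.png

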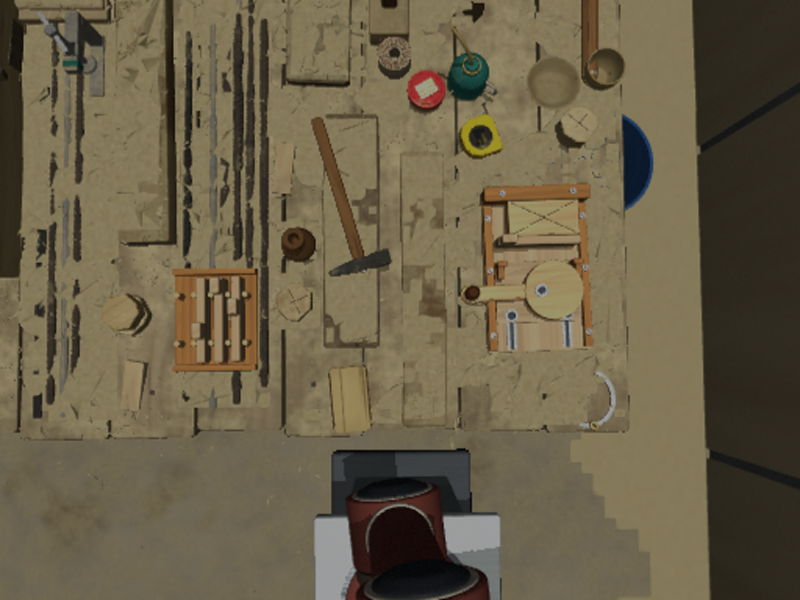

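The top view shows the jig at about (540,268) with the fence towards +x, the lever handle at (471,293), the rack at (215,320) and the vase at (298,243). Next I'll take enlarged crops to get exact pixels.

```bash
python3 - <<'E'
from plant import imaging
import cv2, numpy as np
f=imaging.grab_frame("top")["image"][:,:,::-1]
# native crops: jig cols 295-395 rows 110-235 ; rack cols 105-175, rows 165-245
a=cv2.resize(f[112:232,290:386],None,fx=5,fy=5,interpolation=cv2.INTER_CUBIC)
b=cv2.resize(f[160:245,104:174],None,fx=4.4,fy=5,interpolation=cv2.INTER_CUBIC)
c=np.zeros((600,800,3),np.uint8); c[:600,:480]=a; c[:b.shape[0],490:490+b.shape[1]]=b
for i in range(0,96,10): cv2.putText(c,str(290+i),(i*5,10),0,.35,(0,0,255)); cv2.line(c,(i*5,10),(i*5,15),(0,0,255))
for i in range(0,120,10): cv2.putText(c,str(112+i),(0,i*5),0,.35,(255,0,0)); 
cv2.imwrite("pics/crop1.png",c)
E
```

```text
(no output)
```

View pics/crop1.png

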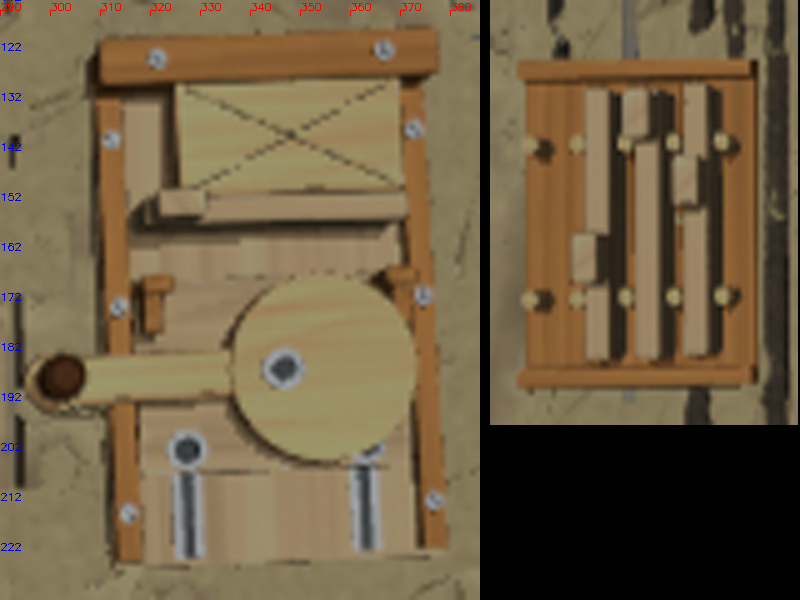

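```bash
cat > h.py <<'E'
import numpy as np
from plant import imaging, manip
def cam(n): return imaging.grab_frame(n)
def p2w(f,u,v,z):
    d=f["R"].T@np.array([(u-f["cx"])/f["fx"],(v-f["cy"])/f["fy"],1]); c=-f["R"].T@f["t"]
    return c+d*(z-c[2])/d[2]
def w2p(f,X):
    q=f["R"]@np.array(X)+f["t"]; return np.array([f["fx"]*q[0]/q[2]+f["cx"],f["fy"]*q[1]/q[2]+f["cy"]])
E
python3 - <<'E'
from h import *
f=cam("top")
J=lambda x,y,z:p2w(f,290+x/5-.4,112+y/5-.4,z)
K=lambda x,y,z:p2w(f,104+(x-490)/4.4-.4,160+y/5-.4,z)
P=dict(fenceL=J(103,85,.063),fenceR=J(437,72,.063),fbL=J(100,42,.063),fbR=J(437,30,.063),
b1=J(175,88,.06),b2=J(395,80,.06),b3=J(402,190,.06),b4=J(183,192,.06),bmid=J(291,135,.06),
p1tab=J(183,203,.098),p1sh=J(407,193,.068),p1sh2=J(407,218,.068),p1tabR=J(205,217,.098),
chL=J(157,276,.06),chR=J(402,267,.06),piv=J(285,368,.07),hand=J(62,373,.104),
railTL=J(105,560,.032),s1=J(111,140,.032),s2=J(129,513,.032),s3=J(414,128,.032),s4=J(434,501,.032),
k2tab=K(585,257,.105),k3tab=K(688,180,.105),k4tab=K(637,113,.105),
k2a=K(597,90,.075),k2b=K(597,358,.075),k3a=K(696,83,.075),k3b=K(696,353,.075),k4b=K(648,358,.075),
rTL=K(519,62,.05),rTR=K(756,62,.05),rBR=K(756,385,.05))
for k,v in P.items(): print(k,np.round(v*1000,1))
E
```

```text
fenceL [ 686.  -134.2   63. ]
fenceR [ 692.7 -310.8   63. ]
fbL [ 708.8 -132.9   63. ]
fbR [ 715.1 -311.3   63. ]
b1 [ 684.9 -172.6   60. ]
b2 [ 689.  -289.2   60. ]
b3 [ 630.5 -291.8   60. ]
b4 [ 629.7 -176.1   60. ]
bmid [ 659.8 -233.6   60. ]
p1tab [ 618.6 -169.9   98. ]
p1sh [ 627.8 -292.4   68. ]
p1sh2 [ 614.6 -292.2   68. ]
p1tabR [ 611.4 -181.    98. ]
chL [ 585.4 -161.8   60. ]
chR [ 589.8 -291.1   60. ]
piv [ 536.1 -226.4   70. ]
hand [ 531.6 -106.4  104. ]
railTL [ 436.8 -136.3   32. ]
s1 [ 662.  -142.2   32. ]
s2 [ 461.7 -149.4   32. ]
s3 [ 668.3 -306.1   32. ]
s4 [ 467.2 -313.    32. ]
k2tab [471.3 336.1 105. ]
k3tab [509.5 278.3 105. ]
k4tab [543.2 307.4 105. ]
k2a [557.5 337.4  75. ]
k2b [420.5 336.1  75. ]
k3a [560.9 280.1  75. ]
k3b [422.7 279.1  75. ]
k4b [420.3 306.7  75. ]
rTL [574.6 389.8  50. ]
rTR [574.1 249.6  50. ]
rBR [405.4 248.6  50. ]
```

Call:
play_rows(
  commands=[
    [35,-5,0,0,0,6.4],
    [35,-5,0,0,0,6.4],
    [30,-28,0,0,0,0],
    [30,-28,0,0,0,0],
    [30,-28,0,0,0,0],
  ],
  hand=45,
)

```text
time: 0.62
tool_pos: [0.3, -0.5007, 0.2449]
tool_rot: [-0.0, 1.0, 0.003, -0.0]
contact_force: [0.4, 0.0, -0.6]
gripper_width: 0.526
grasp_force: 0.0
```

Call:
play_rows(
  commands=[
    [10,-40,0,0,0,0],
    [10,-40,0,0,0,0],
    [10,-40,0,0,0,0],
    [10,-40,0,0,0,0],
    [10,-40,0,0,0,0],
  ],
)

```text
time: 1.03
tool_pos: [0.3476, -0.2998, 0.245]
tool_rot: [-0.0, 1.0, 0.003, 0.0]
contact_force: [0.7, -0.2, -0.2]
gripper_width: 0.526
grasp_force: 0.0
```

Call:
play_rows(
  commands=[
    [10,-40,0,0,0,0],
    [10,-40,0,0,0,0],
    [10,-40,0,0,0,0],
    [10,-40,0,0,0,0],
    [10,-40,0,0,0,0],
  ],
)

```text
time: 1.45
tool_pos: [0.3962, -0.0995, 0.2453]
tool_rot: [0.0, 1.0, 0.003, 0.0]
contact_force: [0.6, -0.4, -0.1]
gripper_width: 0.527
grasp_force: 0.0
```

Call:
play_rows(
  commands=[
    [10,-40,0,0,0,0],
    [10,-40,0,0,0,0],
    [10,-40,0,0,0,0],
    [10,-40,0,0,0,0],
    [0,0,0,0,0,0],
  ],
)

```text
time: 1.87
tool_pos: [0.4355, 0.065, 0.2453]
tool_rot: [-0.002, 1.0, 0.008, 0.0]
contact_force: [0.1, 0.3, 0.3]
gripper_width: 0.525
grasp_force: 0.0
```

Call:
play_rows(
  commands=[
    [13,-36,0,0,0,0],
    [13,-36,0,0,0,0],
    [13,-36,0,0,0,0],
    [13,-36,0,0,0,0],
    [13,-36,0,0,0,0],
  ],
)

```text
time: 2.28
tool_pos: [0.4994, 0.2409, 0.2451]
tool_rot: [0.0, 1.0, 0.003, -0.0]
contact_force: [1.1, 0.1, 0.9]
gripper_width: 0.529
grasp_force: 0.0
```

Call:
play_rows(
  commands=[
    [11,-34,0,0,0,0],
    [0,0,25,0,0,0],
    [0,0,30,0,0,0],
    [0,0,25,0,0,0],
    [0,0,0,0,0,0],
  ],
)

```text
time: 2.7
tool_pos: [0.5063, 0.2719, 0.1584]
tool_rot: [0.002, 1.0, 0.003, -0.006]
contact_force: [-0.5, -0.6, -1.6]
gripper_width: 0.529
grasp_force: 0.0
```

Call:
play_rows(
  commands=[
    [0,0,0,0,0,0],
  ],
)

```text
time: 2.78
tool_pos: [0.5089, 0.2726, 0.1636]
tool_rot: [0.001, 1.0, 0.003, -0.002]
contact_force: [0.7, -0.3, 0.4]
gripper_width: 0.527
grasp_force: 0.0
```

```bash
python3 - <<'E'
from h import *
import cv2
s=manip.state(); print(s["tool_pos"],s["tool_rot"])
f=cam("scene"); im=f["image"][:,:,::-1]
u,v=w2p(f,[.5,.28,.1]).astype(int); print(u,v)
X=s["tool_pos"]; print(w2p(f,X-[0,0,.014]))
a=cv2.resize(im[v-75:v+75,u-100:u+100],None,fx=4,fy=4,interpolation=cv2.INTER_CUBIC)
cv2.imwrite("pics/s2.png",a)
E
```

```text
[0.50887384 0.27264684 0.16356679] [ 7.64079873e-04  9.99993015e-01  3.09276084e-03 -1.95461011e-03]
180 213
[179.5643805  194.02680859]
```

View pics/s2.png

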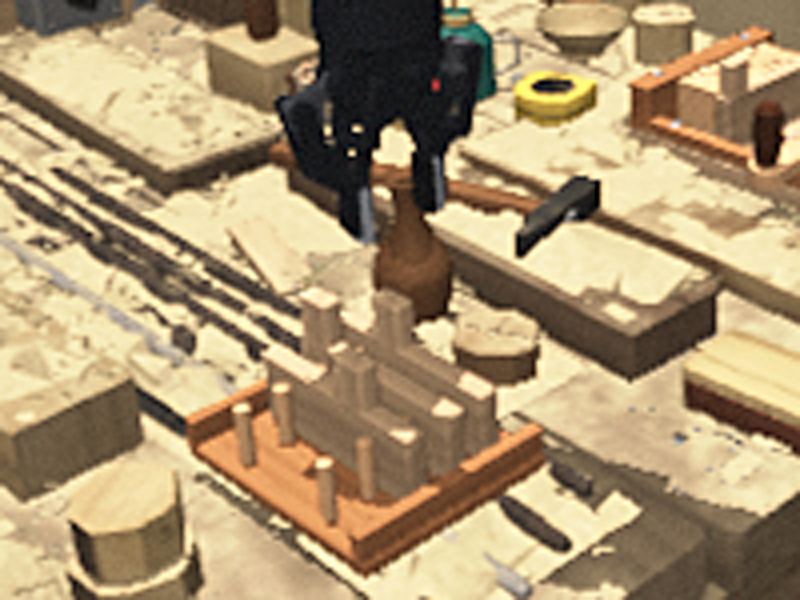

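The gripper, at crop (400,215), is above the right-hand packer, whose tab top is at (393,297). The other two tabs are at (320,297) and (352,352). I'll check these against the top-view positions.

```bash
python3 - <<'E'
from h import *
f=cam("scene")
for X in([.5098,.2795,.105],[.5456,.3075,.105],[.4712,.3368,.105]):
    p=w2p(f,X); print(np.round(((p+.5-[80,138])*4),1))
for u,v in((393,297),(320,297),(352,353)): print(p2w(f,80+u/4-.4,138+v/4-.4,.105))
E
```

```text
[396.  293.1]
[323.5 290. ]
[359.1 353.5]
[0.50685018 0.28380658 0.105     ]
[0.53959768 0.31414745 0.105     ]
[0.47410401 0.33938103 0.105     ]
```

Call:
play_rows(
  commands=[
    [0,-7,0,0,0,0],
    [0,0,30,0,0,0],
    [0,0,25,0,0,0],
    [0,0,16,0,0,0],
    [0,0,0,0,0,0],
  ],
)

```text
time: 3.3
tool_pos: [0.5083, 0.28, 0.0919]
tool_rot: [0.001, 1.0, 0.003, -0.002]
contact_force: [-1.6, -0.2, -0.5]
gripper_width: 0.527
grasp_force: 0.0
```

Call:
play_rows(
  commands=[
    [0,0,0,0,0,0],
    [0,0,0,0,0,0],
  ],
)

```text
time: 3.47
tool_pos: [0.5115, 0.2811, 0.0969]
tool_rot: [-0.001, 1.0, 0.003, 0.002]
contact_force: [-0.4, -0.5, 0.1]
gripper_width: 0.522
grasp_force: 0.0
```

Call:
play_rows(
  commands=[
    [0,0,0,0,0,0],
    [0,0,0,0,0,0],
    [0,0,0,0,0,0],
  ],
)

```text
time: 3.72
tool_pos: [0.5108, 0.2807, 0.0958]
tool_rot: [-0.0, 1.0, 0.003, 0.001]
contact_force: [-0.4, 0.3, 0.5]
gripper_width: 0.527
grasp_force: 0.0
```

Call:
play_rows(
  commands=[
    [0,0,3,0,0,0],
    [0,0,0,0,0,0],
    [0,0,0,0,0,0],
  ],
)

```text
time: 3.97
tool_pos: [0.5097, 0.2802, 0.0911]
tool_rot: [0.0, 1.0, 0.003, -0.0]
contact_force: [0.1, -0.2, 0.0]
gripper_width: 0.527
grasp_force: 0.0
```

Call:
play_rows(
  commands=[
    [0,0,0,0,0,0],
    [0,0,0,0,0,0],
    [0,0,0,0,0,0],
    [0,0,0,0,0,0],
    [0,0,0,0,0,0],
  ],
  hand=5,
)

```text
time: 4.38
tool_pos: [0.51, 0.2803, 0.0914]
tool_rot: [-0.0, 1.0, 0.003, 0.0]
contact_force: [0.8, -0.3, -0.2]
gripper_width: 0.163
grasp_force: 58.6
```

Call:
play_rows(
  commands=[
    [0,0,-20,0,0,0],
    [0,0,-35,0,0,0],
    [0,0,-35,0,0,0],
    [0,0,-35,0,0,0],
    [0,0,-25,0,0,0],
  ],
)

```text
time: 4.8
tool_pos: [0.5105, 0.2806, 0.2447]
tool_rot: [-0.001, 1.0, 0.003, 0.002]
contact_force: [0.5, 0.9, -0.4]
gripper_width: 0.165
grasp_force: 59.5
```

Call:
play_rows(
  commands=[
    [6,25,0,0,0,0],
    [6,38,0,0,0,0],
    [6,38,0,0,0,0],
    [6,38,0,0,0,0],
    [6,38,0,0,0,0],
  ],
)

```text
time: 5.22
tool_pos: [0.5408, 0.102, 0.241]
tool_rot: [0.0, 1.0, 0.004, -0.0]
contact_force: [0.1, -0.1, -1.6]
gripper_width: 0.167
grasp_force: 59.4
```

Call:
play_rows(
  commands=[
    [6,38,0,0,0,0],
    [6,38,0,0,0,0],
    [6,38,0,0,0,0],
    [6,38,0,0,0,0],
    [6,38,0,0,0,0],
  ],
)

```text
time: 5.63
tool_pos: [0.572, -0.0881, 0.241]
tool_rot: [-0.0, 1.0, 0.003, -0.0]
contact_force: [1.6, 0.7, -0.7]
gripper_width: 0.165
grasp_force: 59.4
```

Call:
play_rows(
  commands=[
    [6,38,0,0,0,0],
    [6,38,0,0,0,0],
    [6,38,0,0,0,0],
    [6,30,0,0,0,0],
    [5,15,0,0,0,0],
  ],
)

```text
time: 6.05
tool_pos: [0.6019, -0.2489, 0.2405]
tool_rot: [0.0, 1.0, 0.002, -0.0]
contact_force: [-0.3, 0.6, -0.9]
gripper_width: 0.16
grasp_force: 59.5
```

Call:
play_rows(
  commands=[
    [0,0,0,0,0,6.8],
    [0,0,0,0,0,6.8],
    [0,0,0,0,0,6.8],
    [0,0,0,0,0,6.8],
    [0,0,0,0,0,6.8],
  ],
)

```text
time: 6.47
tool_pos: [0.602, -0.2451, 0.2406]
tool_rot: [-0.0, 0.956, -0.292, -0.001]
contact_force: [0.4, -0.7, -1.1]
gripper_width: 0.168
grasp_force: 59.5
```

Call:
play_rows(
  commands=[
    [0,0,0,0,0,6.8],
    [0,0,0,0,0,6.8],
    [0,0,0,0,0,6.8],
    [0,0,0,0,0,6.8],
    [0,0,0,0,0,6.8],
  ],
)

```text
time: 6.88
tool_pos: [0.602, -0.2449, 0.2406]
tool_rot: [0.0, 0.829, -0.559, -0.001]
contact_force: [0.4, -0.2, -0.4]
gripper_width: 0.163
grasp_force: 59.5
```

Call:
play_rows(
  commands=[
    [0,0,0,0,0,6.8],
    [0,0,0,0,0,6.8],
    [0,0,0,0,0,6.8],
    [0,0,0,0,0,0],
    [0,0,0,0,0,0],
  ],
)

```text
time: 7.3
tool_pos: [0.6021, -0.245, 0.2408]
tool_rot: [0.0, 0.72, -0.694, -0.0]
contact_force: [-0.9, 0.2, -1.6]
gripper_width: 0.162
grasp_force: 59.5
```

Call:
play_rows(
  commands=[
    [0,0,0,0,0,0],
    [0,0,0,0,0,0],
    [0,0,0,0,0,0],
  ],
)

```text
time: 7.55
tool_pos: [0.6023, -0.2451, 0.2412]
tool_rot: [0.0, 0.72, -0.694, -0.0]
contact_force: [-0.1, -0.1, -0.3]
gripper_width: 0.162
grasp_force: 59.5
```

Call:
play_rows(
  commands=[
    [0,0,15,0,0,0],
    [0,0,25,0,0,0],
    [0,0,20,0,0,0],
    [0,0,5,0,0,0],
    [0,0,0,0,0,0],
  ],
)

```text
time: 7.97
tool_pos: [0.6006, -0.2442, 0.1726]
tool_rot: [0.001, 0.719, -0.695, -0.003]
contact_force: [0.4, 0.5, -1.5]
gripper_width: 0.163
grasp_force: 59.4
```

Call:
play_rows(
  commands=[
    [0,0,0,0,0,0],
    [0,0,0,0,0,0],
    [0,0,0,0,0,0],
  ],
)

```text
time: 8.22
tool_pos: [0.6032, -0.2456, 0.1783]
tool_rot: [-0.0, 0.719, -0.695, 0.002]
contact_force: [0.2, -0.9, -1.1]
gripper_width: 0.164
grasp_force: 59.4
```

```bash
python3 - <<'E'
from h import *
import cv2
print(manip.state()["tool_pos"])
a=cam("top")["image"][112:232,290:386,::-1]; a=cv2.resize(a,(400,500),interpolation=cv2.INTER_CUBIC)
f=cam("scene"); u,v=w2p(f,[.6,-.23,.08]).astype(int); print(u,v)
b=cv2.resize(f["image"][v-50:v+50,u-40:u+40,::-1],(400,500),interpolation=cv2.INTER_CUBIC)
cv2.imwrite("pics/j3.png",np.hstack([a,b]))
E
```

```text
[ 0.60322828 -0.24560779  0.17833125]
279 153
```

View pics/j3.png

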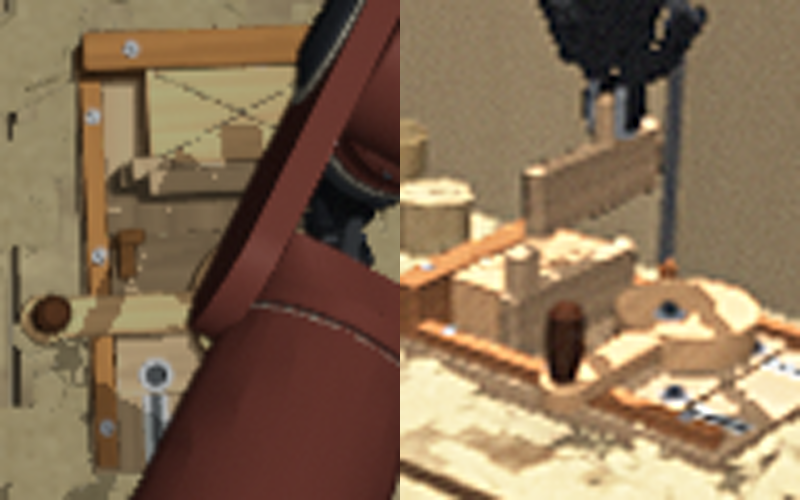

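```bash
python3 - <<'E'
from h import *
f=cam("top");g=cam("scene")
c=np.array([.6032-18*.0366e-3,-.2456+.018,0]); ax=np.array([-.0366,.9993,0]); n=np.array([.9993,.0366,0])
T=lambda p:np.round((p+.4-[290,112])*[400/96,500/120],0)
S=lambda p:np.round((p+.4-[239,103])*5+[400,0],0)
for nm,z in(("top edge",.162),("low edge",.112)):
  for s in(-1,1):
    X=c+ax*.07+n*s*.0075+[0,0,z]; print(nm,s,T(w2p(f,X)),S(w2p(g,X)))
X=c-ax*.07-n*.0075+[0,0,.162]; print("right near top",S(w2p(g,X)))
# expected positions in jig: packer1 near left lower/top, cheeks
for nm,X in dict(p1tabtop=[.621,-.17,.098],chL=[.5855,-.162,.06]).items(): print(nm,T(w2p(f,X)),S(w2p(g,X)))
E
```

```text
top edge -1 [150. 199.] [547. 170.]
top edge 1 [149. 173.] [529. 165.]
low edge -1 [137. 209.] [545. 241.]
low edge 1 [136. 184.] [527. 236.]
right near top [670. 118.]
p1tabtop [153. 165.] [524. 245.]
chL [131. 230.] [555. 314.]
```

Call:
play_rows(
  commands=[
    [0,2,10,0,0,0],
    [0,0,15,0,0,0],
    [0,0,8,0,0,0],
    [0,0,0,0,0,0],
    [0,0,0,0,0,0],
  ],
)

```text
time: 8.83
tool_pos: [0.5993, -0.2446, 0.1411]
tool_rot: [0.0, 0.719, -0.695, -0.002]
contact_force: [-0.3, -0.3, -1.5]
gripper_width: 0.163
grasp_force: 59.4
```

Call:
play_rows(
  commands=[
    [0,0,3,0,0,0],
    [0,0,3,0,0,0],
    [0,0,3,0,0,0],
    [0,0,3,0,0,0],
    [0,0,0,0,0,0],
  ],
)

```text
time: 9.25
tool_pos: [0.6, -0.245, 0.1306]
tool_rot: [0.0, 0.719, -0.695, -0.001]
contact_force: [-0.1, 0.4, -0.9]
gripper_width: 0.161
grasp_force: 59.4
```

Call:
play_rows(
  commands=[
    [0,0,3,0,0,0],
    [0,0,3,0,0,0],
    [0,0,3,0,0,0],
    [0,0,3,0,0,0],
    [0,0,0,0,0,0],
  ],
)

```text
time: 9.67
tool_pos: [0.5998, -0.2449, 0.1182]
tool_rot: [0.0, 0.719, -0.695, -0.001]
contact_force: [-0.7, 0.6, -0.8]
gripper_width: 0.16
grasp_force: 59.4
```

Call:
play_rows(
  commands=[
    [0,0,4,0,0,0],
    [0,0,4,0,0,0],
    [0,0,4,0,0,0],
    [0,0,3,0,0,0],
    [0,0,0,0,0,0],
  ],
)

```text
time: 10.08
tool_pos: [0.5997, -0.2448, 0.103]
tool_rot: [0.0, 0.719, -0.695, -0.001]
contact_force: [-0.0, 0.4, -1.4]
gripper_width: 0.166
grasp_force: 59.4
```

Call:
play_rows(
  commands=[
    [0,0,4,0,0,0],
    [0,0,4,0,0,0],
    [0,0,4,0,0,0],
    [0,0,3,0,0,0],
    [0,0,0,0,0,0],
  ],
)

```text
time: 10.5
tool_pos: [0.5997, -0.2448, 0.0881]
tool_rot: [0.0, 0.719, -0.695, -0.001]
contact_force: [-0.8, 0.4, -1.1]
gripper_width: 0.16
grasp_force: 59.4
```

Call:
play_rows(
  commands=[
    [0,0,1,0,0,0],
    [0,0,1,0,0,0],
    [0,0,1,0,0,0],
    [0,0,0,0,0,0],
  ],
)

```text
time: 10.83
tool_pos: [0.6003, -0.2451, 0.0862]
tool_rot: [0.0, 0.719, -0.695, -0.0]
contact_force: [-1.0, 1.1, -1.3]
gripper_width: 0.166
grasp_force: 59.4
```

Call:
play_rows(
  commands=[
    [0,0,1,0,0,0],
    [0,0,1,0,0,0],
    [0,0,0,0,0,0],
    [0,0,0,0,0,0],
  ],
)

```text
time: 11.17
tool_pos: [0.6004, -0.2452, 0.0844]
tool_rot: [-0.0, 0.719, -0.695, 0.0]
contact_force: [-0.2, 0.2, -1.1]
gripper_width: 0.166
grasp_force: 59.5
```

Call:
play_rows(
  commands=[
    [0,2,-1,0,0,0],
    [0,2,0,0,0,0],
    [0,1,0,0,0,0],
    [0,0,0,0,0,0],
    [0,0,0,0,0,0],
  ],
)

```text
time: 11.58
tool_pos: [0.5951, -0.2454, 0.0853]
tool_rot: [-0.0, 0.719, -0.695, -0.0]
contact_force: [-0.2, 0.5, -1.1]
gripper_width: 0.164
grasp_force: 59.4
```

Call:
play_rows(
  commands=[
    [0,1,0,0,0,0],
    [0,1,0,0,0,0],
    [0,0,0,0,0,0],
  ],
)

```text
time: 11.83
tool_pos: [0.5945, -0.2454, 0.0856]
tool_rot: [-0.001, 0.719, -0.695, 0.001]
contact_force: [4.8, 0.3, -3.5]
gripper_width: 0.163
grasp_force: 59.2
```

Call:
play_rows(
  commands=[
    [0,1,0,0,0,0],
    [0,0.5,0,0,0,0],
    [0,0,0,0,0,0],
  ],
)

```text
time: 12.08
tool_pos: [0.5943, -0.2454, 0.0858]
tool_rot: [-0.002, 0.719, -0.695, 0.003]
contact_force: [10.0, -0.3, -5.7]
gripper_width: 0.163
grasp_force: 58.9
```

Call:
play_rows(
  commands=[
    [0,-3,0,0,0,0],
    [0,-3,0,0,0,0],
    [0,-3,0,0,0,0],
    [0,-3,0,0,0,0],
    [0,0,0,0,0,0],
  ],
)

```text
time: 12.5
tool_pos: [0.6041, -0.2451, 0.0853]
tool_rot: [0.0, 0.719, -0.695, -0.0]
contact_force: [-0.6, -0.5, -1.5]
gripper_width: 0.162
grasp_force: 59.7
```

Call:
play_rows(
  commands=[
    [0,-1,0,0,0,0],
    [0,-1,0,0,0,0],
    [0,0,0,0,0,0],
  ],
)

```text
time: 12.75
tool_pos: [0.6053, -0.245, 0.0851]
tool_rot: [0.0, 0.719, -0.695, -0.001]
contact_force: [-2.4, -0.8, 0.6]
gripper_width: 0.166
grasp_force: 59.7
```

Call:
play_rows(
  commands=[
    [0,-1,0,0,0,0],
    [0,0,0,0,0,0],
    [0,0,0,0,0,0],
  ],
)

```text
time: 13.0
tool_pos: [0.6055, -0.2449, 0.0849]
tool_rot: [0.001, 0.719, -0.695, -0.001]
contact_force: [-4.7, -0.1, 1.4]
gripper_width: 0.166
grasp_force: 60.0
```

Call:
play_rows(
  commands=[
    [0,2,0,0,0,0],
    [0,0,1,0,0,0],
    [0,0,1,0,0,0],
    [0,0,0,0,0,0],
    [0,0,0,0,0,0],
  ],
)

```text
time: 13.42
tool_pos: [0.6053, -0.2452, 0.0844]
tool_rot: [-0.0, 0.719, -0.695, 0.001]
contact_force: [-1.4, 0.7, 4.9]
gripper_width: 0.165
grasp_force: 60.4
```

Call:
play_rows(
  commands=[
    [0,0,0.7,0,0,0],
    [0,0,0.7,0,0,0],
    [0,0,0,0,0,0],
    [0,0,0,0,0,0],
  ],
)

```text
time: 13.75
tool_pos: [0.6054, -0.2452, 0.0844]
tool_rot: [-0.0, 0.719, -0.695, 0.0]
contact_force: [-4.0, 2.7, 10.5]
gripper_width: 0.164
grasp_force: 61.6
```

Call:
play_rows(
  commands=[
    [0,0,0,0,0,0],
    [0,0,0,0,0,0],
    [0,0,0,0,0,0],
    [0,0,0,0,0,0],
  ],
  hand=40,
)

```text
time: 14.08
tool_pos: [0.6047, -0.2449, 0.0813]
tool_rot: [-0.0, 0.719, -0.695, -0.0]
contact_force: [0.7, -0.8, -0.9]
gripper_width: 0.467
grasp_force: 0.0
```

Call:
play_rows(
  commands=[
    [0,0,-5,0,0,0],
    [0,0,-15,0,0,0],
    [0,0,-30,0,0,0],
    [0,0,-35,0,0,0],
    [0,0,-30,0,0,0],
  ],
)

```text
time: 14.5
tool_pos: [0.6051, -0.2451, 0.2001]
tool_rot: [-0.0, 0.719, -0.695, 0.001]
contact_force: [-0.0, -0.6, 0.6]
gripper_width: 0.466
grasp_force: 0.0
```

Call:
play_rows(
  commands=[
    [-30,0,0,0,0,0],
    [-35,0,0,0,0,0],
    [-40,0,0,0,0,0],
    [-40,0,0,0,0,0],
    [-35,0,0,0,0,0],
  ],
  hand=0,
)

```text
time: 14.92
tool_pos: [0.5987, -0.0632, 0.1988]
tool_rot: [-0.001, 0.719, -0.695, 0.001]
contact_force: [0.2, 0.4, -0.3]
gripper_width: 0.001
grasp_force: 0.0
```

Call:
play_rows(
  commands=[
    [0,-30,0,0,0,0],
    [0,0,0,0,0,0],
    [0,0,0,0,0,0],
  ],
)

```text
time: 15.17
tool_pos: [0.6293, -0.0636, 0.1978]
tool_rot: [-0.0, 0.72, -0.694, 0.0]
contact_force: [0.2, -0.1, 0.9]
gripper_width: -0.001
grasp_force: 0.0
```

```bash
python3 - <<'E'
from h import *
import cv2
a=cam("top")["image"][112:232,290:386,::-1]; a=cv2.resize(a,(400,500),interpolation=cv2.INTER_CUBIC)
f=cam("scene"); u,v=279,153
b=cv2.resize(f["image"][v-50:v+50,u-40:u+40,::-1],(400,500),interpolation=cv2.INTER_CUBIC)
cv2.imwrite("pics/j4.png",np.hstack([a,b]))
E
```

```text
(no output)
```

View pics/j4.png

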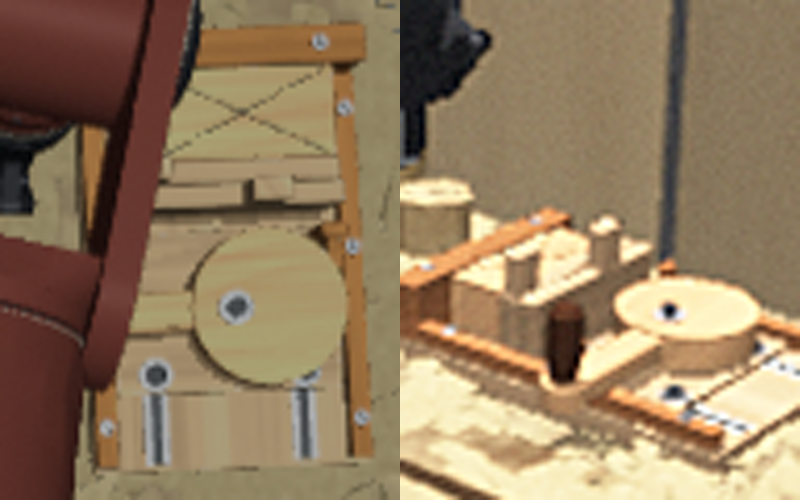

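Both packers are seated flush with the blank, with tabs at (522,255) and (605,225) in the scene crop. The probing gave a leftover of about 11 mm, which is under 15 mm, so no further packer fits. Next is the lever.

Call:
play_rows(
  commands=[
    [13,33,0,0,0,0],
    [13,33,0,0,0,0],
    [13,33,0,0,0,0],
    [0,0,0,0,0,0],
    [0,0,0,0,0,0],
  ],
  hand=65,
)

```text
time: 15.68
tool_pos: [0.5296, -0.1077, 0.1976]
tool_rot: [-0.0, 0.718, -0.696, 0.001]
contact_force: [0.6, -0.1, 1.1]
gripper_width: 0.705
grasp_force: 0.0
```

Call:
play_rows(
  commands=[
    [0,0,20,0,0,0],
    [0,0,25,0,0,0],
    [0,0,20,0,0,0],
    [0,0,5,0,0,0],
    [0,0,0,0,0,0],
  ],
)

```text
time: 16.1
tool_pos: [0.5305, -0.1062, 0.1256]
tool_rot: [0.001, 0.719, -0.695, -0.001]
contact_force: [1.0, 0.1, 0.2]
gripper_width: 0.76
grasp_force: 0.0
```

Call:
play_rows(
  commands=[
    [0,0,0,0,0,0],
    [0,0,0,0,0,0],
    [0,0,0,0,0,0],
  ],
)

```text
time: 16.35
tool_pos: [0.5323, -0.1069, 0.1289]
tool_rot: [-0.001, 0.719, -0.695, 0.002]
contact_force: [-0.7, 0.7, -0.5]
gripper_width: 0.757
grasp_force: 0.0
```

```bash
python3 - <<'E'
from h import *
import cv2
print(manip.state()["tool_pos"])
f=cam("scene"); u,v=279,148
b=cv2.resize(f["image"][v-50:v+50,u-40:u+40,::-1],(480,600),interpolation=cv2.INTER_CUBIC)
cv2.imwrite("pics/j5.png",b)
E
```

```text
[ 0.53232556 -0.10685238  0.12892919]
```

View pics/j5.png

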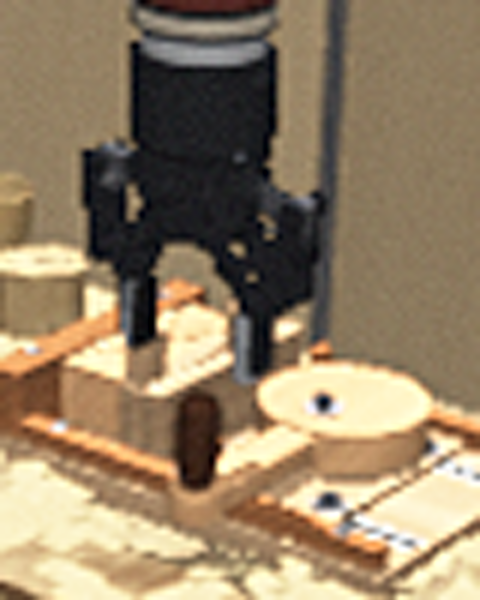

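The open fingers, at (138,345) and (245,375), straddle the handle top at (200,397). I'll lower and grip it.

Call:
play_rows(
  commands=[
    [0,0,12,0,0,0],
    [0,0,14,0,0,0],
    [0,0,12,0,0,0],
    [0,0,4,0,0,0],
    [0,0,0,0,0,0],
  ],
)

```text
time: 16.82
tool_pos: [0.5296, -0.106, 0.0827]
tool_rot: [0.001, 0.719, -0.695, -0.002]
contact_force: [-0.7, -0.1, -0.0]
gripper_width: 0.76
grasp_force: 0.0
```

Call:
play_rows(
  commands=[
    [0,0,0,0,0,0],
    [0,0,0,0,0,0],
    [0,0,0,0,0,0],
    [0,0,0,0,0,0],
    [0,0,0,0,0,0],
  ],
  hand=5,
)

```text
time: 17.23
tool_pos: [0.5308, -0.1066, 0.0861]
tool_rot: [0.0, 0.719, -0.695, -0.0]
contact_force: [-5.1, 1.5, 5.2]
gripper_width: 0.261
grasp_force: 58.9
```

```bash
python3 - <<'E'
from h import *
s=manip.state(); print(s["tool_pos"],s["contact_force"],s["gripper_width"]*85.4)
# rows per 0.1 rad lever step with the tool turning along: chord in tool axes
a=0.1; print("chord",120*np.sin(a),120*(1-np.cos(a)), np.degrees(a))
E
```

```text
[ 0.53079787 -0.10660339  0.08608994] [-5.07103609  1.51197398  5.15771106] 22.27577128068443
chord 11.980009997619378 0.5995001666369015 5.729577951308233
```

Call:
play_rows(
  commands=[
    [0.6,12,0,0,0,-5.73],
    [0.6,12,0,0,0,-5.73],
    [0.6,12,0,0,0,-5.73],
    [0,0,0,0,0,0],
  ],
)

```text
time: 17.57
tool_pos: [0.4949, -0.1133, 0.0861]
tool_rot: [0.0, 0.816, -0.579, 0.0]
contact_force: [-1.9, 1.5, 4.5]
gripper_width: 0.26
grasp_force: 60.7
```

Call:
play_rows(
  commands=[
    [0.6,12,0,0,0,-5.73],
    [0.6,12,0,0,0,-5.73],
    [0,0,0,0,0,0],
  ],
)

```text
time: 17.82
tool_pos: [0.4731, -0.1234, 0.0861]
tool_rot: [0.0, 0.869, -0.495, -0.0]
contact_force: [-4.1, 2.4, 5.6]
gripper_width: 0.262
grasp_force: 60.9
```

Call:
play_rows(
  commands=[
    [0.2,6,0,0,0,-2.9],
    [0,3,0,0,0,-1.4],
    [0,0,0,0,0,0],
  ],
)

```text
time: 18.07
tool_pos: [0.4661, -0.1279, 0.0861]
tool_rot: [-0.0, 0.886, -0.463, -0.0]
contact_force: [-5.5, 1.8, 6.6]
gripper_width: 0.262
grasp_force: 61.0
```

Call:
play_rows(
  commands=[
    [0,3,0,0,0,-1.4],
    [0,3,0,0,0,-1.4],
    [0,0,0,0,0,0],
    [0,0,0,0,0,0],
  ],
)

```text
time: 18.4
tool_pos: [0.4614, -0.1313, 0.0861]
tool_rot: [-0.0, 0.897, -0.441, -0.0]
contact_force: [-4.8, 4.4, 6.3]
gripper_width: 0.265
grasp_force: 61.0
```

Call:
play_rows(
  commands=[
    [0,3,0,0,0,-1.4],
    [0,2,0,0,0,-1],
    [0,0,0,0,0,0],
    [0,0,0,0,0,0],
  ],
)

```text
time: 18.73
tool_pos: [0.4598, -0.1329, 0.0861]
tool_rot: [-0.003, 0.906, -0.423, 0.002]
contact_force: [5.8, 8.5, 1.0]
gripper_width: 0.256
grasp_force: 60.9
```

The cam starts to bite at about 0.64 rad, which matches the leftover of about 11 mm. I'll tighten it.

Call:
play_rows(
  commands=[
    [0,2,0,0,0,0],
    [0,2,0,0,0,0],
    [0,0,0,0,0,0],
    [0,0,0,0,0,0],
  ],
)

```text
time: 19.07
tool_pos: [0.4587, -0.1338, 0.0861]
tool_rot: [-0.006, 0.906, -0.422, 0.004]
contact_force: [15.7, 16.0, -3.5]
gripper_width: 0.258
grasp_force: 61.3
```

Call:
play_rows(
  commands=[
    [0,2,0,0,0,0],
    [0,0,0,0,0,0],
    [0,0,0,0,0,0],
  ],
)

```text
time: 19.32
tool_pos: [0.458, -0.1343, 0.0862]
tool_rot: [-0.007, 0.906, -0.422, 0.004]
contact_force: [19.3, 18.1, -4.2]
gripper_width: 0.258
grasp_force: 61.6
```

Call:
play_rows(
  commands=[
    [0,2,0,0,0,0],
    [0,1,0,0,0,0],
    [0,0,0,0,0,0],
    [0,0,0,0,0,0],
  ],
)

```text
time: 19.65
tool_pos: [0.4574, -0.1349, 0.0862]
tool_rot: [-0.009, 0.906, -0.422, 0.006]
contact_force: [27.6, 24.2, -9.2]
gripper_width: 0.261
grasp_force: 62.6
```

Call:
play_rows(
  commands=[
    [0,-3,0,0,0,0],
    [0,-3,0,0,0,0],
    [0,0,0,0,0,0],
    [0,0,0,0,0,0],
  ],
)

```text
time: 19.98
tool_pos: [0.4582, -0.1341, 0.0861]
tool_rot: [-0.004, 0.907, -0.422, 0.002]
contact_force: [8.6, 11.8, 0.0]
gripper_width: 0.26
grasp_force: 61.1
```

Call:
play_rows(
  commands=[
    [0,0,0,0,0,0],
    [0,0,0,0,0,0],
    [0,0,0,0,0,0],
    [0,0,0,0,0,0],
    [0,0,0,0,0,0],
  ],
  hand=60,
)

```text
time: 20.4
tool_pos: [0.4552, -0.1368, 0.085]
tool_rot: [0.0, 0.907, -0.422, 0.0]
contact_force: [-0.8, 0.1, 0.6]
gripper_width: 0.702
grasp_force: 0.0
```

Call:
play_rows(
  commands=[
    [0,0,-5,0,0,0],
    [0,0,-15,0,0,0],
    [0,0,-30,0,0,0],
    [0,0,-40,0,0,0],
    [0,0,-40,0,0,0],
  ],
)

```text
time: 20.82
tool_pos: [0.4542, -0.1363, 0.2156]
tool_rot: [0.0, 0.907, -0.422, -0.001]
contact_force: [0.6, 0.4, -0.0]
gripper_width: 0.701
grasp_force: 0.0
```

Call:
play_rows(
  commands=[
    [-40,0,0,0,0,0],
    [-40,0,0,0,0,0],
    [-40,0,0,0,0,0],
    [-40,0,0,0,0,0],
    [-40,0,0,0,0,0],
  ],
)

```text
time: 21.23
tool_pos: [0.3251, 0.0171, 0.2151]
tool_rot: [-0.0, 0.906, -0.423, 0.0]
contact_force: [1.5, 1.4, 0.3]
gripper_width: 0.7
grasp_force: 0.0
```

Call:
play_rows(
  commands=[
    [0,0,0,0,0,0],
    [0,0,0,0,0,0],
    [0,0,0,0,0,0],
  ],
)

```text
time: 21.48
tool_pos: [0.3266, 0.0163, 0.2154]
tool_rot: [-0.0, 0.907, -0.422, 0.001]
contact_force: [0.4, 0.2, 0.2]
gripper_width: 0.704
grasp_force: 0.0
```

```bash
python3 - <<'E'
from h import *
import cv2
f=cam("scene"); a=cv2.resize(f["image"][103:203,239:319,::-1],(400,500),interpolation=cv2.INTER_CUBIC)
b=cv2.resize(cam("top")["image"][112:232,290:386,::-1],(400,500),interpolation=cv2.INTER_CUBIC)
cv2.imwrite("pics/j6.png",np.hstack([b,a]))
E
```

```text
(no output)
```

View pics/j6.png

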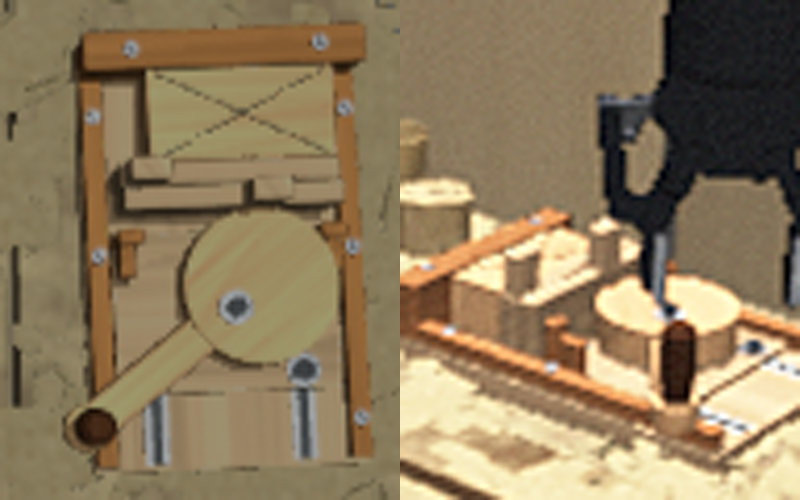

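The cam, at (260,215), is against the pack. The packers are flush with the blank and the blank is against the fence, with nothing else disturbed. I'm handing it in.

```bash
python3 -c "
from plant import manip
print(manip.job_done())"
```

```text
the job is handed in; nothing more can be done
None
```

The blank is clamped: I added one packer (packer3), leaving about 11 mm, too little for a third, then swung the cam lever to about 0.65 rad until it bit; the job was handed in at about 21.5 s with no verdict returned.

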